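# Plug a comb busbar into a sprung terminal row

### The job

Lift the blue comb busbar out of its black cradle and plug it into the grey terminal row on the aluminium plate, so that each of its six copper prongs is in its own slot and the bar sits fully home, level on the row, then let go of it. The row is clamped somewhere along its rail and its mount is sprung, so feel for the slots under light pressure and never force it. Leave the flux bottle, the solder spool and the steel cup where they stand.

Things in the scene. Friction and masses are not known exactly. Their poses are not given: they have to be found in the camera images.
- comb_mid (a point): Centre of the bar of the loose comb busbar: blue plastic bar 16 (x) x 122 (y) x 26 (z) mm with black end caps, about 90 g, with six copper prongs below. The prongs point along -z; y runs along the bar. The comb may go in either way round. Take it from above across its 16 mm thickness, at the middle, low on the bar.
- comb: The same comb busbar, same origin and axes as comb_mid. Its six prongs hang from the bar's underside (13 mm below the origin) in one line at y = -45, -27, -9, 9, 27, 45 mm; each is 3 (x) x 6 (y) mm and 14 mm long, the last 2 mm narrowed to 2 x 4.6 mm. A downward push of 9 to 11 N is enough to seat it; up to 15 N is safe.
- rail: Fixed aluminium plate 84 (x) x 204 (y) x 8 mm with a rail along y that carries the grey terminal row; origin at the centre of its underside, z up. The row (36 x 136 mm, top at z = 46 mm) lies on the plate's centre line in x, but its middle is anywhere within 7.5 mm of the origin along y, clamped (60 N to shift). Over 30 N between comb and row or plate bends the contacts.
- row_floor (a point): Point on the plate's centre, 42 mm above its underside (axes of the plate): height of the floor of the 4 mm deep groove along the row's top, 6.4 mm wide, mouth bevelled at 45 degrees to 11.4 mm. In this floor are six slots 8 (y) x 6.4 (x) mm, 12 mm deep, at y = -45, -27, -9, 9, 27, 45 mm from the row's own middle; elsewhere it is solid.
- row_home (a point): Point on the plate's centre, 59 mm above its underside: height of comb_mid when home, the bar's underside resting on the row's top. The row's mount is sprung downward: yields from 2 N, then 1.8 N per mm, hard stop after 6 mm (13 N); let go, it rises again. Spring leaves in the slots resist the prongs with 2 to 8 N over the last 9 mm; the comb's weight alone does not seat it.
- cradle: Fixed black plastic cradle, base 64 (x) x 150 (y) x 6 mm, with a post at each end; origin at the centre of its underside. The comb's bar ends rest in the posts' notches (open upward, 1.5 mm play across), prongs down, bar along y, comb_mid 39 mm above the origin; cheeks reach 39 mm. The middle 100 mm between the posts is open.
- flux_mid (a point): Middle of the small white flux bottle with black cap, 32 mm diameter, 75 mm tall, standing (bystander).
- solder_mid (a point): Middle of the solder spool, black flanges, 55 mm diameter, 38 mm tall, standing on a flange (bystander).
- cup_mid (a point): Middle of the turned steel cup with a red band, 60 mm diameter, 52 mm tall (bystander).
Not all that is in view belongs to the job. What is meant by the comb is not brown or turquoise, and is the larger of those in its own colour.

How it is judged (in metres and radians):
On the way:
1. the comb busbar is lifted clear of its cradle (height (world z) of comb_mid above 0.075 m), for 0.2 s.
At the end, for the whole second after the job is handed in: The comb stands in the terminal row with all prongs in their slots: bar centre 59 mm above the plate's underside (+2, -3 mm), within 4 mm of the plate's centre line across it and 10.5 mm along it, level and parallel to the rail within 0.05 rad (either way round), at rest (z of comb_mid in the frame of rail between 0.056 and 0.061 m and x of comb_mid in the frame of rail between -0.004 and 0.004 m and y of comb_mid in the frame of rail between -0.0105 and 0.0105 m and angle between comb_mid's own z axis and vertical below 0.05 rad and angle between the y axis of comb_mid and the y axis of rail, either way round below 0.05 rad and linear speed of comb below 0.01 m/s); the robot touches nothing.
It fails at once if the comb is pressed against the terminal row or plate with more than 30 N (leaves and prong sides included) (contact force between comb and rail above 30 N).
It fails at once if the flux bottle is shifted by more than 20 mm (distance of flux_mid from where it was at the start of the episode above 0.02 m).
It fails at once if the solder spool is shifted by more than 20 mm (distance of solder_mid from where it was at the start of the episode above 0.02 m).
It fails at once if the steel cup is shifted by more than 20 mm (distance of cup_mid from where it was at the start of the episode above 0.02 m).
It also fails if it takes over 54 s, if anything falls off the work surface, if the arm or the gripper's body presses on something with over 40 N, if the wrist force passes 120 N, or if a joint passes its speed limit or range.

### The arm

A 6-joint arm with a two-finger parallel gripper is mounted at the origin on a cart in front of the work surface, level with it; the furniture and walls round the work are solid. World frame = base frame: x ahead of the robot, y to its left, z up, the work surface at z = 0. Lengths are in mm, angles in degrees, forces in N, time in s.
With the tool pointing down it reaches from about 300 to 850 mm from the base axis. Payload 4.2 kg.
Tool frame: the origin (TCP) lies on the centre line of the jaws, within the pads' length; the fingertips stand 14 mm ahead of it and the grasp point (between the pads) lies 5 mm behind it; z points along the fingers, y is the line along which they close (so a half turn about z gives the same grasp; the last joint's range is limited). The gripper opens to 91 mm and grips with 3 to 60 N. Pads are 32 mm wide; open, the fingers measure 118 mm over their backs; the gripper's body (76 mm by 178 mm) begins 60 mm behind the grasp point.
Start: joints at [69.557, 18.312, 89.639, -0, 72.044, -1.146], TCP at [190.022, 542.709, 227.976] pointing down, gripper open.
Joint ranges: [-177.97, 177.97], [-48.28, 115.42], [12.27, 149.76], [-77.06, 257.06], [2.81, 150.46], [-146.56, 146.56]. Speed limits (degrees/s): [147.25, 147.25, 180, 180, 180, 180].

### API

Orientations are given as [roll, pitch, yaw] about the fixed x, y, z axes, in that order (R = Rz(yaw) Ry(pitch) Rx(roll)).
In Python, from workcell import env gives the robot as it stands.
- The arm moves only by the tool arm_command, never from a script. Its argument "motion" is a list of rows, each an object with "offset": the shift along the tool's x, y, z in m, a list of three; "spin": the turn about the tool's z in rad. In form: [{"offset": [tx, ty, tz], "spin": spin}, ...]. A call has 1 to 5 rows; each row shifts and turns the commanded pose from where the row before left it, along the tool's axes as they then stand; what a row does not reach is not made up. A row lasts 1/8 s, in which the tool goes at most 62.5 mm and 10.7 degrees, less where a joint would pass 70% of its speed; a pose out of reach is approached as far as the arm can. A call with a gripper value outside its range is refused whole. "jaw" is the finger opening in m, from 0 to 0.0912, set as the call begins (left out, the last holds). The fingers move at their own pace and stop on an object; "newtons" is the grip in N (left out, the last holds). Time passes only in rows, so rows that do not move let the fingers close. It gives the time, the measured TCP pose, the force, the opening and the grip force at its end, in the units of the state.
- env.state(): the state, without advancing time (a new reading comes with each control period).
- env.grab_frame(name): name is "side" or "top"; returns (picture, depth): 480x640x3 uint8, blue, green, red; 480x640 float32, mm along the optical axis (not along the pixel's ray), 0 where there is no reading.
- env.camera_model(name): a dict with "fx", "fy", "cx", "cy" (pixels), "eye" and "rotation" of the camera in the world. Camera axes: x right, y down, z forward; pixel columns grow to the right and rows downward; lengths in mm; the calibration is good to about 2 mm. A picture is of the moment at which its call begins. camera_model takes no time and is no camera call.
- env.job_done(): hands the job in; it is judged then, once.
Trained networks look in the newest picture that a camera, given by its name, has taken for a name from the list of things; names that differ only in an ending like _2 or _b are one class to them, and where a whole thing is asked for, a point or a joint stands for the part that bears it (a point fixed in the world has none). Each returns a list of dicts, best first, with "score" (0 to 1); they miss things now and then, are a little off and sometimes report something else, mostly with a low value. They report only what shows in the picture. A call takes as long as a camera call. They do not tell look-alikes from the thing itself.
- env.boxes_of(camera, target): "bbox" ([left, top, right, bottom] in pixels, round what is visible of it).
- env.pinpoint(camera, target): "location" ([column, row] in pixels: a listed point, or the origin of a listed thing).
The state is a dict: "time_s": time; "qpos": joint angles; "qvel": joint speeds; "effort": joint torques, N m; "ee_pos": TCP position; "ee_rot": TCP orientation; "force": force on the tool from outside, world axes, zero at the start; "torque": the same for the moment, N m; "gripper_width": finger opening in mm; "gripper_force": force on a finger pad.
Only numpy, scipy, OpenCV 4.12 (cv2) and the standard library are available. Lean on these libraries where they do the work, as an engineer would, in place of code of your own. Each camera call takes 0.05 s, during which the arm holds its last target. There are 200 camera calls.

## Working session

There is one attempt and no reset: what is moved stays moved. The work goes in short steps, Python scripts to look and compute and a tool call to move; the robot and the scene stay as the last step left them, time stands still between calls to the robot, and variables do not carry over. Pictures are saved under pics/ and viewed, at most 10 in all, crops included, and the job is handed in when it is done.

Besides the shell and the picture viewer there is one more tool, called after ">>>" as name(argument=value, ...) on one line, values as JSON. arm_command: Moves the arm, as the interface text tells. Its arguments: {"type":"object","properties":{"motion":{"type":"array"},"jaw":{"type":"number"},"newtons":{"type":"number"}},"required":["motion"]}

```bash
mkdir -p pics; cat > h.py <<'E'
from workcell import env
import numpy as np, cv2
def W(cam,uv,d):
    m=env.camera_model(cam); u,v=uv
    p=np.array([(u-m["cx"])/m["fx"]*d,(v-m["cy"])/m["fy"]*d,d])
    return np.array(m["eye"])+np.array(m["rotation"])@p
def ray(cam,uv,z):
    e=W(cam,uv,0); p=W(cam,uv,1000); t=(z-e[2])/(p[2]-e[2]); return e+t*(p-e)
E
python3 - <<'E'
from h import *
print(env.state())
for c in("top","side"):
    im,d=env.grab_frame(c); cv2.imwrite(f"pics/{c}0.png",im); np.save(f"pics/{c}0.npy",d)
    m=env.camera_model(c); print(c,m)
    for t in("comb_mid","rail","row_floor","row_home","cradle"):
        print(t,[(np.round(r["location"],1),round(r["score"],2)) for r in env.pinpoint(c,t)][:4])
E
```

```text
{'time_s': 0.0, 'qpos': array([ 6.95569433e+01,  1.83534226e+01,  8.97072512e+01, -6.68505733e-04,
        7.20441515e+01, -1.14560429e+00]), 'qvel': array([ 0.01081449,  0.04816546,  0.05024468, -0.01943211,  0.11579761,
        0.02405489]), 'effort': array([-4.76628029e-04, -4.12468493e+01, -2.31972635e+01,  7.26520875e-02,
        4.56965121e-02, -1.39092663e-04]), 'ee_pos': array([189.85099168, 542.23709123, 227.09668172]), 'ee_rot': array([-1.79895183e+02, -1.46035344e-03,  1.60702753e+02]), 'force': array([-0.77722176, -0.85022117, -0.27947731]), 'torque': array([ 0.00582739, -0.01006091,  0.041367  ]), 'gripper_force': 0.0, 'gripper_width': 91.44990347317476}
top {'fx': 513.5787311641533, 'fy': 513.5787311641533, 'cx': 318.9628774480273, 'cy': 240.06045595985333, 'eye': array([ 315.89207267,  200.9462514 , 1420.63560403]), 'rotation': array([-169.54556829,    1.19880365,  -91.69520128])}
comb_mid [(array([341.1, 257.9]), 0.85), (array([293.6, 298.5]), 0.69), (array([354.4, 204.9]), 0.46)]
rail [(array([446.4, 241.5]), 0.95)]
row_floor [(array([449.5, 241.9]), 0.89)]
row_home [(array([451.9, 239.6]), 0.64)]
cradle [(array([343.3, 260.9]), 0.59)]
side {'fx': 585.3357305307545, 'fy': 585.3357305307545, 'cx': 325.6191598330615, 'cy': 242.21732498886422, 'eye': array([-331.92202443, -790.39890129,  674.28613091]), 'rotation': array([-115.10475264,    0.64529859,  -42.13264654])}
comb_mid [(array([263.3, 260.7]), 0.88), (array([377.3, 254.3]), 0.86), (array([326.5, 260. ]), 0.75), (array([210.7, 217.6]), 0.62)]
rail [(array([434. , 310.6]), 0.91)]
row_floor [(array([432., 291.]), 0.72)]
row_home [(array([431.7, 283.7]), 0.62)]
cradle [(array([326.4, 268.7]), 0.56)]
```

```bash
sed -i 's/^import numpy.*/&\nfrom scipy.spatial.transform import Rotation as Ro/; s/np.array(m\["rotation"\])@p/Ro.from_euler("xyz",m["rotation"],degrees=True).apply(p)/' h.py
python3 - <<'E'
from h import *
for c,l in(("top",[("comb",341.1,257.9,39),("c2",293.6,298.5,39),("c3",354.4,204.9,39),("rail",446.4,241.5,0),("floor",449.5,241.9,42),("home",451.9,239.6,59),("cradle",343.3,260.9,0)]),("side",[("c",263.3,260.7,39),("c",377.3,254.3,39),("c",326.5,260,39),("c",210.7,217.6,39),("rail",434,310.6,0),("floor",432,291,42),("home",431.7,283.7,59),("cradle",326.4,268.7,0)])):
    for n,u,v,z in l: print(c,n,ray(c,(u,v),z).round(1))
E
```

```text
top comb [520.4 163.6  39. ]
top c2 [414.5 295.   39. ]
top c3 [667.2 121.3  39. ]
top rail [ 562.8 -133.3    0. ]
top floor [ 554.1 -131.7   42. ]
top home [ 557.3 -134.5   59. ]
top cradle [517.5 156.8   0. ]
side c [393.6 245.5  39. ]
side c [617.4  81.3  39. ]
side c [506.4 143.9  39. ]
side c [446.8 565.3  39. ]
side rail [ 564.1 -138.3    0. ]
side floor [ 568.3 -126.1   42. ]
side home [ 568.3 -123.8   59. ]
side cradle [525.7 166.1   0. ]
```

View pics/top0.png

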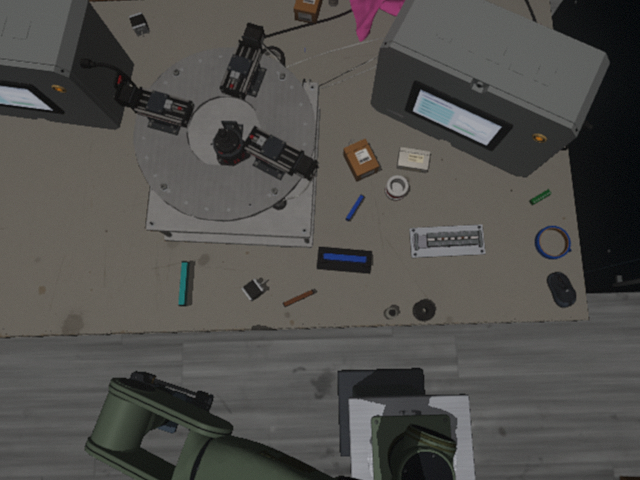

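View pics/side0.png

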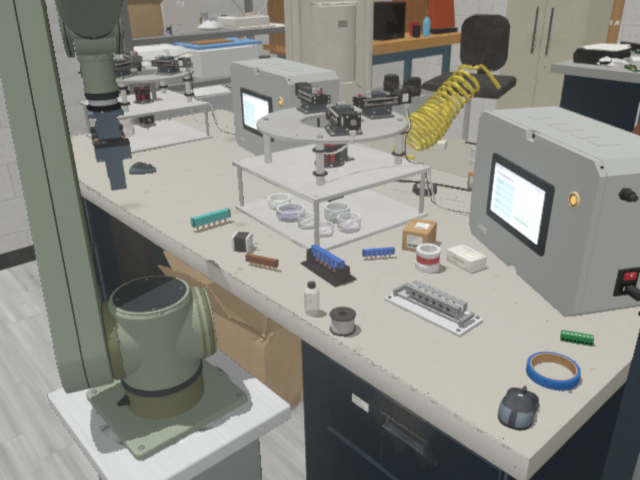

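```bash
python3 - <<'E'
from h import *
im=cv2.imread("pics/top0.png"); d=np.load("pics/top0.npy")
def pts(mask,z=None):
    v,u=np.nonzero(mask)
    return np.array([W("top",(a,b),d[b,a]) if z is None else ray("top",(a,b),z) for a,b in zip(u,v)]),u,v
def rect(P,n):
    r=cv2.minAreaRect(P[:,:2].astype(np.float32)); c=P[:,:2]-P[:,:2].mean(0); 
    w,V=np.linalg.eigh(np.cov(c.T)); a=V[:,1]; print(n,len(P),"rect",np.round(r[0],1),np.round(r[1],1),round(r[2],1),"mean",P.mean(0).round(1),"yaw of long axis",np.degrees(np.arctan2(a[1],a[0])).round(2)%180)
hsv=cv2.cvtColor(im,cv2.COLOR_BGR2HSV)
roi=np.zeros(im.shape[:2],bool); roi[235:285,305:385]=1
b=roi&(hsv[...,0]>100)&(hsv[...,0]<130)&(hsv[...,1]>120)
P,_,_=pts(b); print(np.percentile(P[:,2],[5,50,95])); rect(P,"blue depth"); rect(pts(b,52)[0],"blue z52")
# cradle: dark
k=roi&(hsv[...,2]<60)|b; rect(pts(k)[0],"cradle")
# heights in rail area
roi=np.zeros(im.shape[:2],bool); roi[210:270,395:500]=1
P,u,v=pts(roi); H=np.full(d.shape,0.); H[v,u]=P[:,2]
print("heights",np.histogram(P[:,2],bins=range(-10,70,5)))
m=(H>4)&(H<60); rect(pts(m)[0],"plate+row")
m2=(H>25)&(H<60); rect(pts(m2)[0],"row depth"); rect(pts(m2,46)[0],"row46")
c=im[205:275,395:500]; cv2.imwrite("pics/railcrop.png",cv2.resize(c,None,fx=7,fy=7,interpolation=cv2.INTER_CUBIC))
E
```

```text
[ 5.39836885 51.90918459 56.49361062]
blue depth 294 rect [431.3 149.9] [224.5 115.2] 3.3 mean [518.9 155.2  56.7] yaw of long axis 85.21
blue z52 294 rect [519.8 155. ] [116.5  18.6] 83.1 mean [519.6 155.1  52. ] yaw of long axis 83.13
cradle 1238 rect [464.  147.6] [264.  171.5] 13.2 mean [517.7 155.5  26.7] yaw of long axis 82.37Traceback (most recent call last):
  File "<stdin>", line 17, in <module>
  File "<stdin>", line 5, in pts
  File "h.py", line 5, in W
    m=env.camera_model(cam); u,v=uv
ValueError: time passes only in moves, steps and waits
```

```bash
python3 - <<'E'
s=open("h.py").read().replace('m=env.camera_model(cam); u','m=CM(cam); u').replace('def W','import functools\n@functools.cache\ndef CM(c): return env.camera_model(c)\ndef W',1)
open("h.py","w").write(s)
E
cat > rl.py <<'E'
from h import *
im=cv2.imread("pics/top0.png"); d=np.load("pics/top0.npy")
def pts(mask,z=None):
    v,u=np.nonzero(mask)
    return np.array([W("top",(a,b),d[b,a]) if z is None else ray("top",(a,b),z) for a,b in zip(u,v)]),u,v
def rect(P,n):
    r=cv2.minAreaRect(P[:,:2].astype(np.float32)); c=P[:,:2]-P[:,:2].mean(0); 
    w,V=np.linalg.eigh(np.cov(c.T)); a=V[:,1]; print(n,len(P),"rect",np.round(r[0],1),np.round(r[1],1),round(r[2],1),"mean",P.mean(0).round(1),"yaw of long axis",np.degrees(np.arctan2(a[1],a[0])).round(2)%180)
roi=np.zeros(im.shape[:2],bool); roi[210:270,395:500]=1
P,u,v=pts(roi); H=np.full(d.shape,0.); H[v,u]=P[:,2]
print("heights",np.histogram(P[:,2],bins=range(-10,70,5)))
m=(H>4)&(H<60); m=cv2.medianBlur(m.astype(np.uint8),3)>0; rect(pts(m)[0],"plate+row")
m2=(H>30)&(H<60); m2=cv2.medianBlur(m2.astype(np.uint8),3)>0;rect(pts(m2)[0],"row depth"); rect(pts(m2,46)[0],"row46")
g=cv2.cvtColor(im,cv2.COLOR_BGR2GRAY)
m3=(roi&(g>125)).astype(np.uint8); m3=cv2.morphologyEx(m3,cv2.MORPH_CLOSE,np.ones((9,9)));
n,l,st,_=cv2.connectedComponentsWithStats(m3); m3=l==1+st[1:,4].argmax(); rect(pts(m3,8)[0],"plate bright z8")
c=im[205:275,395:500]; cv2.imwrite("pics/railcrop.png",cv2.resize(c,None,fx=7,fy=7,interpolation=cv2.INTER_CUBIC))
E
python3 rl.py
```

```text
heights (array([ 137, 1586, 2176,  992,  383,  128,   69,   75,   47,   49,  257,
        314,   64,    0,    0]), array([-10,  -5,   0,   5,  10,  15,  20,  25,  30,  35,  40,  45,  50,
        55,  60,  65]))
plate+row 2223 rect [518.3 -20. ] [209.8 561.4] 22.0 mean [ 559.7 -127.8   25. ] yaw of long axis 93.54
row depth 717 rect [477.7  12.4] [ 94.4 488. ] 29.7 mean [ 562.  -137.    46.7] yaw of long axis 95.07
row46 717 rect [ 562.  -137.4] [ 38.6 138.6] 1.0 mean [ 562.2 -137.2   46. ] yaw of long axis 90.92
plate bright z8 1553 rect [ 564.4 -132.8] [ 78.8 198.7] 0.9 mean [ 564.1 -135.3    8. ] yaw of long axis 92.14
```

View pics/railcrop.png

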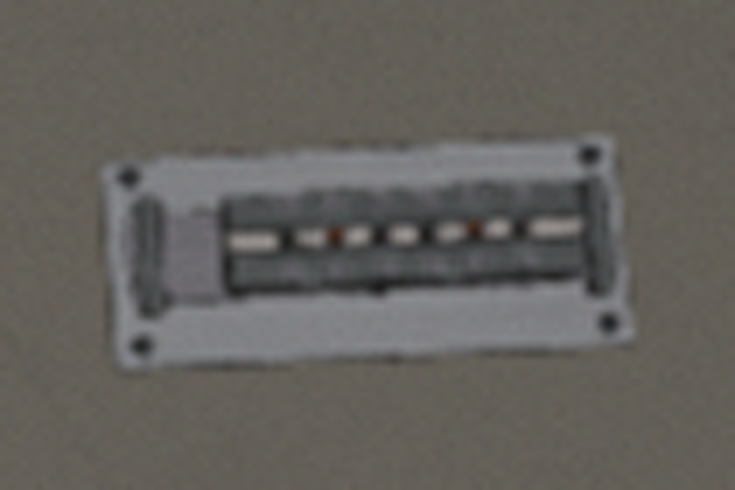

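```bash
python3 - <<'E'
from h import *
f=lambda x,y,z: ray("top",((x+.5)/7-.5+395,(y+.5)/7-.5+205),z)
h=[f(128,176,8),f(589,154,8),f(142,345,8),f(609,322,8)]
print("plate centre",np.mean(h,0).round(1),[np.degrees(np.arctan2(*(a-b)[:2][::-1])).round(2) for a,b in((h[0],h[1]),(h[2],h[3]))])
s=[f(x,241-(x-230)*15/350,42) for x in(288,335,380,427,474,520)]
print("row",np.mean(s,0).round(1),np.round(s,1)[:,:2].tolist(),np.degrees(np.arctan2(*(s[0]-s[-1])[:2][::-1])).round(2))
# comb tool targets
print(Ro.from_euler("xyz",[-179.9,0,160.7],degrees=True).as_matrix().round(3))
E
```

```text
plate centre [ 565.3 -133.3    8. ] [np.float64(90.85), np.float64(90.98)]
row [ 564.8 -140.1   42. ] [[564.4, -95.1], [564.6, -113.4], [564.7, -130.8], [564.9, -149.0], [565.1, -167.2], [565.3, -185.0]] 90.58
[[-0.944  0.331 -0.001]
 [ 0.331  0.944 -0.002]
 [ 0.    -0.002 -1.   ]]
```

```bash
python3 - <<'E'
from h import *
d=np.load("pics/top0.npy"); v,u=np.mgrid[100:330:2,100:500:2]; v=v.ravel();u=u.ravel()
P=np.array([W("top",(a,b),d[b,a]) for a,b in zip(u,v) if d[b,a]>0])
for y0 in range(-240,600,40):
    r=[]
    for x0 in range(340,820,40):
        q=P[(P[:,0]>=x0)&(P[:,0]<x0+40)&(P[:,1]>=y0)&(P[:,1]<y0+40),2]; r.append(f"{np.percentile(q,98):4.0f}" if len(q) else "   .")
    print(y0,*r)
E
```

```text
-240    7    7    6    7   14   46   27    6    5    6    7  269
-200    7    7    5    6   13   52   43    7    8    7    9  258
-160    7    7    7    6   13   51   48    7    5    5    4    7
-120    8    5    8    8   14   51   12    5    5    5   30   37
-80   44   45    6    6   12   47   19    7    6    5   35   37
-40   42   39    6    8   11   24   15    8   53   56   54   37
0   76   57    7    5    7    6    5    6   54   54   56    6
40   74   54    6    5    5    5    6    5    6    8   61   61
80    5    6    5   35   55    6    6    6   30    5   63   63
120    5    7    6   10   55   10    7   31   26    4   56   63
160    6    7    5   10   57   11    5    7    6    6    7    5
200    4    4    9    7   54    9    6  344  353  282  284  285
240    6   26   32    5    7  158  159  280  354  352  285  285
280    6   31    8    5    7  157  278  289  348  354  353  284
320    6   31    7    5    7  157  284  285  325  355  356  285
360    6    5   43   34    5  157  284  285  284  340  349  234
400    5   40   47   42    7  160  284  284  285  283  302  309
440    5    4    5    7    5  158  284  284  285  284  289  310
480    5    4    6    5    6  154  284  285  285  285  284  341
520    6    5    5    3    6    5  282  285  285  285  284  338
560    4   39   42   43   42    5  157  286  288  285  285  348
```

```bash
cat > plan.py <<'E'
from h import *
import sys
def plan(x,y,z,psi,n,z0=None):
    s=env.state(); p=np.array(s["ee_pos"]); a=s["ee_rot"][2]
    d=(np.array([x,y,z])-p)/n; da=((psi-a+180)%360-180)/n
    print("from",p.round(1),np.round(s["ee_rot"],2),"step mm",np.linalg.norm(d).round(1),"deg",round(da,2))
    for i in range(n):
        t=np.radians(a+da*i); tx=np.array([np.cos(t),np.sin(t)]); ty=np.array([np.sin(t),-np.cos(t)])
        print([round(float(k)/1000,4) for k in(d[:2]@tx,d[:2]@ty,-d[2])],round(float(-np.radians(da)),4))
plan(*map(float,sys.argv[1:5]),int(sys.argv[5]))
E
python3 plan.py 519.6 155.1 130 83.1 10
```

```text
from [190.  542.7 228. ] [180.   -0.  160.7] step mm 51.8 deg -7.76
[-0.0439, -0.0257, 0.0098] 0.1354
[-0.047, -0.0195, 0.0098] 0.1354
[-0.0492, -0.013, 0.0098] 0.1354
[-0.0505, -0.0062, 0.0098] 0.1354
[-0.0509, 0.0006, 0.0098] 0.1354
[-0.0503, 0.0075, 0.0098] 0.1354
[-0.0488, 0.0142, 0.0098] 0.1354
[-0.0465, 0.0207, 0.0098] 0.1354
[-0.0433, 0.0268, 0.0098] 0.1354
[-0.0393, 0.0324, 0.0098] 0.1354
```

>>> arm_command(motion=[{"offset": [-0.044, -0.0257, 0.006], "spin": 0.1354}, {"offset": [-0.047, -0.0195, 0.006], "spin": 0.1354}, {"offset": [-0.049, -0.013, 0.006], "spin": 0.1354}, {"offset": [-0.0505, -0.006, 0.006], "spin": 0.1354}, {"offset": [-0.051, 0.0006, 0.006], "spin": 0.1354}])

```text
time_s: 1.23
ee_pos: [356.0, 347.9, 198.0]
ee_rot: [179.9, -0.0, 121.7]
force: [0.9, 0.4, -0.5]
gripper_width: 91.4
gripper_force: 0.0
```

>>> arm_command(motion=[{"offset": [-0.05, 0.0075, 0.01], "spin": 0.1354}, {"offset": [-0.049, 0.0142, 0.01], "spin": 0.1354}, {"offset": [-0.0465, 0.0207, 0.01], "spin": 0.1354}, {"offset": [-0.043, 0.0268, 0.01], "spin": 0.1354}, {"offset": [-0.039, 0.032, 0.01], "spin": 0.1354}])

```text
time_s: 1.85
ee_pos: [520.5, 154.6, 147.9]
ee_rot: [180.0, -0.0, 82.9]
force: [1.2, 1.4, 0.6]
gripper_width: 91.2
gripper_force: 0.0
```

>>> arm_command(motion=[{"offset": [0, 0, 0], "spin": 0}])

```text
time_s: 1.98
ee_pos: [520.8, 153.5, 147.1]
ee_rot: [-180.0, 0.0, 82.9]
force: [-0.6, 0.5, 0.0]
gripper_width: 91.3
gripper_force: 0.0
```

```bash
python3 plan.py 519.6 155.1 90 83.1 1; python3 - <<'E'
from h import *
for c in("top","side"):
    im,d=env.grab_frame(c); cv2.imwrite(f"pics/{c}1.png",im); np.save(f"pics/{c}1.npy",d)
a=cv2.resize(cv2.imread("pics/top1.png")[180:330,260:460],None,fx=3,fy=3); b=cv2.resize(cv2.imread("pics/side1.png")[150:300,250:450],None,fx=3,fy=3)
cv2.imwrite("pics/m1.png",cv2.resize(np.hstack([a,b]),(800,300)))
E
```

```text
from [520.8 153.5 147.1] [-1.7997e+02  4.0000e-02  8.2870e+01] step mm 57.2 deg 0.23
[0.0014, -0.0014, 0.0571] -0.004
```

View pics/m1.png

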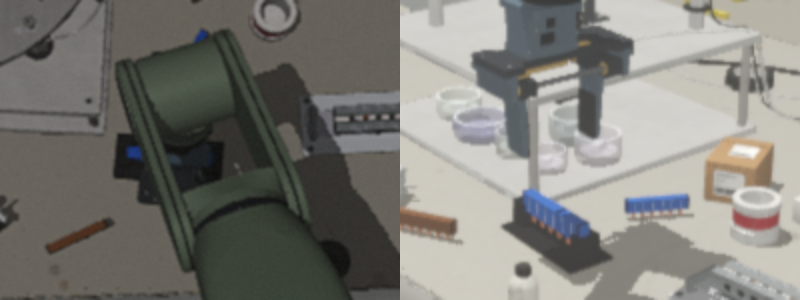

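>>> arm_command(motion=[{"offset": [0.0014, -0.0014, 0.045], "spin": -0.004}, {"offset": [0, 0, 0.04], "spin": 0}, {"offset": [0, 0, 0.02], "spin": 0}, {"offset": [0, 0, 0], "spin": 0}])

```text
time_s: 2.58
ee_pos: [516.4, 158.5, 42.0]
ee_rot: [-179.8, 0.1, 83.5]
force: [0.1, 0.2, -0.4]
gripper_width: 91.3
gripper_force: 0.0
```

>>> arm_command(motion=[{"offset": [0, 0, 0], "spin": 0}], jaw=0.03, newtons=5)

```text
time_s: 2.7
ee_pos: [518.6, 158.5, 44.2]
ee_rot: [179.9, -0.1, 83.4]
force: [0.1, -0.7, 0.6]
gripper_width: 84.1
gripper_force: 0.0
```

>>> arm_command(motion=[{"offset": [0, 0, 0], "spin": 0}, {"offset": [0, 0, 0], "spin": 0}, {"offset": [0, 0, 0], "spin": 0}, {"offset": [0, 0, 0], "spin": 0}, {"offset": [0, 0, 0], "spin": 0}], jaw=0.01, newtons=5)

```text
time_s: 3.32
ee_pos: [518.1, 157.4, 43.0]
ee_rot: [-180.0, -0.0, 83.3]
force: [0.0, 0.8, 0.0]
gripper_width: 34.1
gripper_force: 0.0
```

>>> arm_command(motion=[{"offset": [0.002, 0, 0.001], "spin": 0}, {"offset": [0, 0, 0], "spin": 0}, {"offset": [0, 0, 0], "spin": 0}])

```text
time_s: 3.7
ee_pos: [519.6, 159.6, 42.1]
ee_rot: [179.9, -0.0, 83.3]
force: [4.9, -0.9, -2.9]
gripper_width: 16.2
gripper_force: 5.0
```

```bash
python3 -c "
from h import *
for i in range(6):
    s=env.state(); print(np.round(s['ee_pos'],1),np.round(s['ee_rot'],2),np.round(s['force'],1),np.round(s['torque'],2),s['gripper_width'],s['gripper_force']); env.grab_frame('side')"
```

```text
[519.6 159.6  42.1] [ 1.7985e+02 -5.0000e-02  8.3350e+01] [ 4.9 -0.9 -2.9] [-0.27 -0.65 -0.17] 16.227735931101595 5.000423602759838
[519.6 159.7  42.1] [ 1.7985e+02 -5.0000e-02  8.3340e+01] [ 4.7 -0.5 -2.4] [-0.2  -0.77 -0.17] 16.271438613991585 5.000023618340492
[519.6 159.6  42.1] [ 1.7985e+02 -5.0000e-02  8.3340e+01] [ 4.7  0.  -2.1] [-0.26 -0.83 -0.18] 16.324014699698083 4.999795183539391
[519.6 159.6  42.1] [ 1.7985e+02 -5.0000e-02  8.3350e+01] [ 6.  -0.8 -4.4] [-0.23 -0.92 -0.08] 16.124838965019766 4.999580271542072
[519.6 159.7  42.1] [ 1.7985e+02 -5.0000e-02  8.3350e+01] [ 6.7 -0.5 -2.7] [-0.23 -0.88 -0.16] 16.29777706020996 4.99940637499094
[519.6 159.6  42.1] [ 1.7986e+02 -5.0000e-02  8.3350e+01] [ 4.9 -0.6 -3.2] [-0.21 -0.95 -0.11] 16.30367865922796 4.999295845627785
```

>>> arm_command(motion=[{"offset": [0, 0, 0], "spin": 0}, {"offset": [-0.0045, 0.001, 0], "spin": 0}, {"offset": [0, 0, 0], "spin": 0}], jaw=0.03)

```text
time_s: 4.38
ee_pos: [518.1, 154.5, 41.8]
ee_rot: [-179.9, 0.0, 83.3]
force: [0.2, 0.6, -0.4]
gripper_width: 30.3
gripper_force: 0.0
```

>>> arm_command(motion=[{"offset": [0, 0, 0], "spin": 0}, {"offset": [0, 0, 0], "spin": 0}, {"offset": [0, 0, 0], "spin": 0}, {"offset": [0, 0, 0], "spin": 0}], jaw=0.008)

```text
time_s: 4.88
ee_pos: [519.3, 155.0, 42.1]
ee_rot: [179.9, -0.0, 83.3]
force: [3.2, -0.7, -1.1]
gripper_width: 15.8
gripper_force: 5.0
```

>>> arm_command(motion=[{"offset": [0, 0.0008, 0], "spin": 0}, {"offset": [0, 0, 0], "spin": 0}, {"offset": [0, 0, 0], "spin": 0}], newtons=25)

```text
time_s: 5.25
ee_pos: [519.5, 154.9, 42.0]
ee_rot: [-180.0, -0.0, 83.4]
force: [-0.2, -0.2, 0.1]
gripper_width: 16.1
gripper_force: 25.0
```

>>> arm_command(motion=[{"offset": [0, 0, -0.01], "spin": 0}, {"offset": [0, 0, -0.02], "spin": 0}, {"offset": [0, 0, -0.03], "spin": 0}, {"offset": [0, 0, -0.04], "spin": 0}, {"offset": [0, 0, 0], "spin": 0}])

```text
time_s: 5.88
ee_pos: [521.1, 155.3, 145.4]
ee_rot: [179.7, -0.1, 83.4]
force: [0.1, 0.5, -0.1]
gripper_width: 15.7
gripper_force: 25.0
```

```bash
python3 - <<'E'
from h import *
s=env.state(); print(np.round(s['ee_pos'],1),np.round(s['ee_rot'],2),np.round(s['force'],1),np.round(s['torque'],2),s['gripper_width'])
im,d=env.grab_frame("side"); cv2.imwrite("pics/s2.png",im)
cv2.imwrite("pics/s2c.png",cv2.resize(im[160:310,220:420],None,fx=4,fy=4))
E
python3 plan.py 564.8 -139 150 90.9 6
```

```text
[521.1 155.3 145.4] [ 1.7967e+02 -1.4000e-01  8.3370e+01] [ 0.1  0.5 -0.1] [-0.1   0.01 -0.03] 15.727433096589863
from [519.8 154.9 143.4] [ 1.7989e+02 -5.0000e-02  8.3370e+01] step mm 49.6 deg 1.26
[-0.0478, 0.0131, -0.0011] -0.0219
[-0.0481, 0.0121, -0.0011] -0.0219
[-0.0483, 0.011, -0.0011] -0.0219
[-0.0485, 0.0099, -0.0011] -0.0219
[-0.0487, 0.0089, -0.0011] -0.0219
[-0.0489, 0.0078, -0.0011] -0.0219
```

View pics/s2c.png

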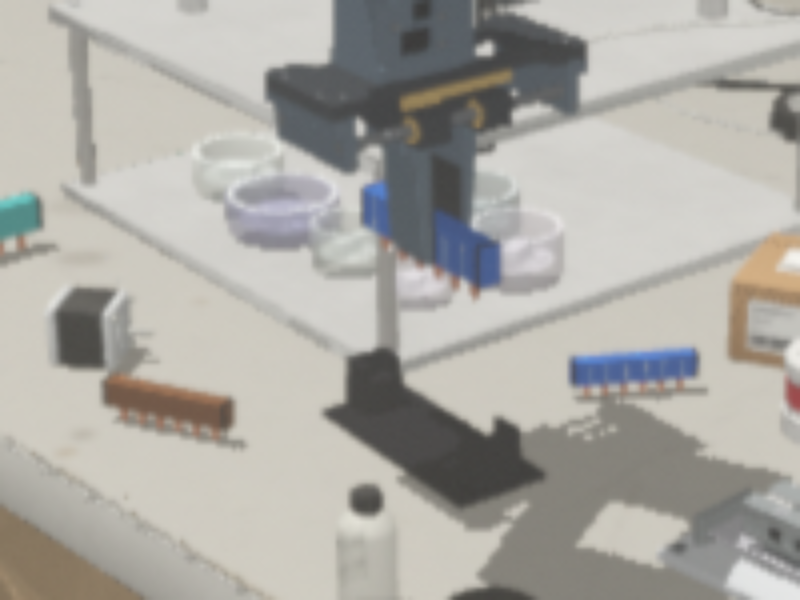

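>>> arm_command(motion=[{"offset": [-0.045, 0.0131, 0], "spin": -0.0219}, {"offset": [-0.048, 0.0121, 0], "spin": -0.0219}, {"offset": [-0.048, 0.011, 0], "spin": -0.0219}, {"offset": [-0.0485, 0.01, 0], "spin": -0.0219}, {"offset": [-0.0487, 0.009, 0], "spin": -0.0219}])

```text
time_s: 6.55
ee_pos: [556.3, -88.2, 140.3]
ee_rot: [-179.8, -0.1, 89.7]
force: [0.3, 0.2, -0.4]
gripper_width: 15.9
gripper_force: 25.0
```

>>> arm_command(motion=[{"offset": [-0.049, 0.0075, 0], "spin": -0.0219}, {"offset": [-0.004, 0, 0.02], "spin": 0}, {"offset": [0, 0, 0.015], "spin": 0}, {"offset": [0, 0, 0], "spin": 0}, {"offset": [0, 0, 0], "spin": 0}])

```text
time_s: 7.18
ee_pos: [565.0, -139.2, 107.0]
ee_rot: [-180.0, -0.0, 91.0]
force: [0.0, 0.4, -0.6]
gripper_width: 15.6
gripper_force: 25.0
```

```bash
python3 plan.py 564.8 -140 90 90.9 2;  python3 - <<'E'
from h import *
for c in("top","side"):
    im,d=env.grab_frame(c); cv2.imwrite(f"pics/{c}3.png",im); np.save(f"pics/{c}3.npy",d)
    for t in ("comb_mid","row_floor","row_home"): print(c,t,[(np.round(r["location"],1),round(r["score"],2)) for r in env.pinpoint(c,t)][:4])
s=env.state(); print(np.round(s['ee_pos'],1),np.round(s['ee_rot'],2),np.round(s['force'],1),np.round(s['torque'],2))
cv2.imwrite("pics/s3c.png",cv2.resize(cv2.imread("pics/side3.png")[220:340,360:520],None,fx=5,fy=5,interpolation=cv2.INTER_CUBIC))
E
```

```text
from [ 565.  -139.2  107. ] [-1.800e+02 -1.000e-02  9.095e+01] step mm 8.5 deg -0.03
[-0.0004, -0.0001, 0.0085] 0.0004
[-0.0004, -0.0001, 0.0085] 0.0004
top comb_mid [(array([184.7, 282.1]), 0.83), (array([296.4, 296.3]), 0.63), (array([449.5, 243.4]), 0.59), (array([455.3, 233.1]), 0.52)]
top row_floor []
top row_home [(array([451.8, 239.4]), 0.85), (array([454.9, 234.3]), 0.59)]
side comb_mid [(array([436.2, 268.5]), 0.95), (array([259.6, 258.9]), 0.85), (array([377. , 252.1]), 0.71), (array([214.2, 216.6]), 0.66)]
side row_floor [(array([434. , 291.7]), 0.9)]
side row_home [(array([433.8, 284.8]), 0.6)]
[ 565.  -139.8  107.3] [179.97   0.    90.89] [ 0.7 -0.4 -0.4] [-0.1   0.02  0.03]
```

View pics/s3c.png

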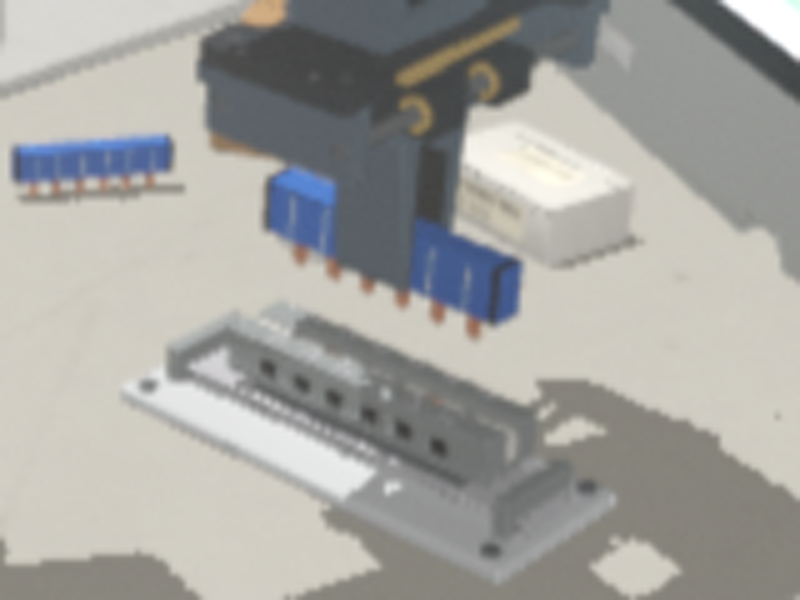

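```bash
python3 - <<'E'
from h import *
def onx(c,x0):
    uv=((c[0]+.5)/5-.5+360,(c[1]+.5)/5-.5+220); e=W("side",uv,0); p=W("side",uv,1000); t=(x0-e[0])/(p[0]-e[0]); return (e+t*(p-e))
H=[(268,368),(302,383),(334,397),(369,414),(403,429),(439,446)]; Q=[(302,256),(335,268),(368,284),(402,299),(437,312),(474,330)]
h=np.array([onx(c,564.8-18) for c in H]); q=np.array([onx(c,565-1.5) for c in Q])
print(h.round(1)[:,1:].T); print(q.round(1)[:,1:].T); print(h.mean(0),q.mean(0))
E
```

```text
[[ -92.5 -111.5 -128.9 -147.7 -165.6 -184.2]
 [  30.9   31.4   32.    31.8   32.4   32.4]]
[[ -94.1 -112.  -129.8 -147.8 -165.8 -184.6]
 [  80.5   81.7   80.9   80.9   81.9   81.1]]
[ 546.8        -138.39805787   31.8215389 ] [ 563.5        -139.00689325   81.17557456]
```

>>> arm_command(motion=[{"offset": [0, 0, 0.015], "spin": 0}, {"offset": [0, 0, 0.01], "spin": 0}, {"offset": [0, 0, 0.004], "spin": 0}, {"offset": [0, 0, 0], "spin": 0}])

```text
time_s: 8.07
ee_pos: [564.6, -139.9, 77.3]
ee_rot: [-179.9, -0.0, 90.9]
force: [0.4, -0.2, -0.5]
gripper_width: 15.9
gripper_force: 25.0
```

>>> arm_command(motion=[{"offset": [0, 0, 0.002], "spin": 0}, {"offset": [0, 0, 0.002], "spin": 0}, {"offset": [0, 0, 0.001], "spin": 0}, {"offset": [0, 0, 0], "spin": 0}])

```text
time_s: 8.57
ee_pos: [564.9, -139.9, 72.9]
ee_rot: [-180.0, -0.0, 90.9]
force: [-0.7, 0.5, -1.2]
gripper_width: 15.8
gripper_force: 25.0
```

>>> arm_command(motion=[{"offset": [0, 0, 0.001], "spin": 0}, {"offset": [0, 0, 0.001], "spin": 0}, {"offset": [0, 0, 0], "spin": 0}])

```text
time_s: 8.95
ee_pos: [564.8, -139.9, 70.8]
ee_rot: [-180.0, -0.0, 90.9]
force: [0.4, 0.1, -1.5]
gripper_width: 15.8
gripper_force: 25.0
```

>>> arm_command(motion=[{"offset": [0, 0, 0.001], "spin": 0}, {"offset": [0, 0, 0.001], "spin": 0}, {"offset": [0, 0, 0], "spin": 0}])

```text
time_s: 9.32
ee_pos: [564.8, -139.9, 68.8]
ee_rot: [-180.0, -0.0, 90.9]
force: [-0.2, -0.5, -1.1]
gripper_width: 16.1
gripper_force: 25.0
```

```bash
python3 -c "
from h import *
F=[]
for i in range(5):
    env.grab_frame('side'); s=env.state(); F.append(np.r_[s['ee_pos'],s['force'],s['torque']])
print(np.mean(F,0).round(2),np.round(s['ee_rot'],2))"
```

```text
[ 5.6490e+02 -1.3991e+02  6.8930e+01 -2.0000e-01 -2.0000e-02 -7.6000e-01
 -1.0000e-01  6.0000e-02  2.0000e-02] [180.    -0.    90.88]
```

>>> arm_command(motion=[{"offset": [0, 0, 0.001], "spin": 0}, {"offset": [0, 0, 0.001], "spin": 0}, {"offset": [0, 0, 0], "spin": 0}])

```text
time_s: 9.95
ee_pos: [564.8, -139.9, 66.8]
ee_rot: [-180.0, -0.0, 90.9]
force: [0.8, -0.4, -1.2]
gripper_width: 15.7
gripper_force: 25.0
```

>>> arm_command(motion=[{"offset": [0, 0, 0.001], "spin": 0}, {"offset": [0, 0, 0.001], "spin": 0}, {"offset": [0, 0, 0], "spin": 0}])

```text
time_s: 10.32
ee_pos: [564.8, -139.9, 65.0]
ee_rot: [-180.0, -0.0, 90.9]
force: [-0.4, -0.4, 1.2]
gripper_width: 15.7
gripper_force: 25.0
```

```bash
cat > f.py <<'E'
from h import *
F=[]
for i in range(4):
    env.grab_frame('side'); s=env.state(); F.append(np.r_[s['ee_pos'],s['force'],s['torque']])
print(np.mean(F,0).round(2).tolist(),np.round(s['ee_rot'],2),s['time_s'])
E
python3 f.py
```

```text
[564.79, -139.9, 65.0, -0.72, -0.22, 0.4, -0.06, 0.22, 0.02] [-180.     -0.     90.89] 10.525
```

>>> arm_command(motion=[{"offset": [0, 0, 0.001], "spin": 0}, {"offset": [0, 0, 0.001], "spin": 0}, {"offset": [0, 0, 0], "spin": 0}])

```text
time_s: 10.9
ee_pos: [565.1, -140.0, 63.1]
ee_rot: [180.0, 0.0, 90.9]
force: [-0.8, 1.2, 1.8]
gripper_width: 16.0
gripper_force: 25.0
```

```bash
python3 f.py; python3 - <<'E'
from h import *
im,d=env.grab_frame("side")
cv2.imwrite("pics/s4c.png",cv2.resize(im[240:330,375:495],None,fx=6,fy=6,interpolation=cv2.INTER_CUBIC))
E
```

```text
[565.1, -139.94, 63.09, -0.68, 0.36, 2.23, -0.08, 0.18, -0.0] [179.97   0.    90.88] 11.1
```

View pics/s4c.png

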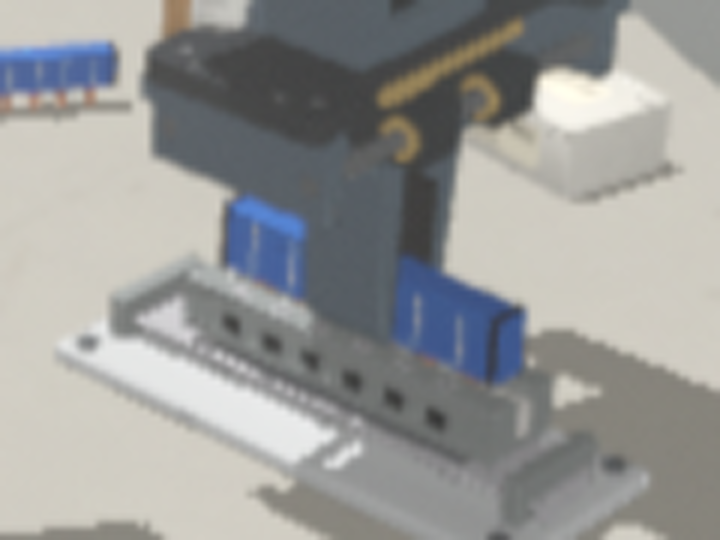

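>>> arm_command(motion=[{"offset": [0, 0, 0.001], "spin": 0}, {"offset": [0, 0, 0.001], "spin": 0}, {"offset": [0, 0, 0], "spin": 0}])

```text
time_s: 11.52
ee_pos: [565.0, -139.9, 60.9]
ee_rot: [180.0, -0.0, 90.9]
force: [-1.1, -0.4, 2.3]
gripper_width: 15.6
gripper_force: 25.0
```

```bash
python3 f.py
```

```text
[564.95, -139.94, 61.0, -0.09, 0.07, 2.29, -0.08, 0.14, 0.01] [179.99  -0.    90.88] 11.725
```

>>> arm_command(motion=[{"offset": [0, 0, 0.001], "spin": 0}, {"offset": [0, 0, 0.001], "spin": 0}, {"offset": [0, 0, 0], "spin": 0}])

```text
time_s: 12.1
ee_pos: [565.0, -139.9, 59.2]
ee_rot: [180.0, -0.0, 90.9]
force: [-1.2, -0.5, 5.7]
gripper_width: 16.0
gripper_force: 25.0
```

```bash
python3 f.py
```

```text
[564.97, -139.93, 59.26, -1.43, 0.25, 5.11, -0.01, 0.27, -0.0] [179.98  -0.    90.88] 12.3
```

>>> arm_command(motion=[{"offset": [0, 0, 0.001], "spin": 0}, {"offset": [0, 0, 0.001], "spin": 0}, {"offset": [0, 0, 0], "spin": 0}])

```text
time_s: 12.68
ee_pos: [565.0, -139.9, 57.7]
ee_rot: [180.0, 0.0, 90.9]
force: [-2.8, -0.2, 8.1]
gripper_width: 15.9
gripper_force: 25.0
```

```bash
python3 f.py
```

```text
[565.0, -139.94, 57.72, -1.75, -0.01, 8.07, 0.02, 0.46, -0.01] [179.97   0.    90.88] 12.875
```

>>> arm_command(motion=[{"offset": [0, 0, 0.0005], "spin": 0}, {"offset": [0, 0, 0.0005], "spin": 0}, {"offset": [0, 0, 0], "spin": 0}])

```text
time_s: 13.25
ee_pos: [565.0, -140.0, 56.9]
ee_rot: [180.0, 0.0, 90.9]
force: [-1.3, 0.7, 9.7]
gripper_width: 15.9
gripper_force: 25.0
```

```bash
python3 f.py
```

```text
[564.97, -139.94, 56.93, -2.52, 0.29, 9.43, 0.05, 0.53, 0.02] [179.97   0.    90.88] 13.45
```

>>> arm_command(motion=[{"offset": [0, 0, 0.0008], "spin": 0}, {"offset": [0, 0, 0], "spin": 0}])

```text
time_s: 13.7
ee_pos: [565.0, -140.0, 56.3]
ee_rot: [180.0, 0.0, 90.9]
force: [-2.5, 1.0, 10.8]
gripper_width: 15.7
gripper_force: 25.0
```

```bash
python3 f.py
```

```text
[565.0, -139.95, 56.32, -2.46, 0.33, 9.99, 0.06, 0.57, 0.01] [1.7996e+02 1.0000e-02 9.0880e+01] 13.9
```

>>> arm_command(motion=[{"offset": [0, 0, -0.0015], "spin": 0}, {"offset": [0, 0, -0.0015], "spin": 0}, {"offset": [0, 0, -0.001], "spin": 0}, {"offset": [0, 0, 0], "spin": 0}])

```text
time_s: 14.4
ee_pos: [564.9, -139.9, 59.4]
ee_rot: [180.0, -0.0, 90.9]
force: [-1.1, 0.1, 4.2]
gripper_width: 15.9
gripper_force: 25.0
```

```bash
python3 f.py
```

```text
[564.96, -139.92, 59.26, -0.81, -0.16, 5.21, -0.04, 0.26, 0.0] [179.99  -0.    90.88] 14.6
```

>>> arm_command(motion=[{"offset": [0, 0, -0.001], "spin": 0}, {"offset": [0, 0, 0], "spin": 0}, {"offset": [0, 0, 0], "spin": 0}, {"offset": [0, 0, 0], "spin": 0}, {"offset": [0, 0, 0], "spin": 0}], jaw=0.05)

```text
time_s: 15.22
ee_pos: [564.6, -139.9, 59.8]
ee_rot: [-180.0, -0.0, 90.9]
force: [-0.2, 0.6, 0.4]
gripper_width: 50.1
gripper_force: 0.0
```

>>> arm_command(motion=[{"offset": [0, 0, -0.01], "spin": 0}, {"offset": [0, 0, -0.03], "spin": 0}, {"offset": [0, 0, -0.04], "spin": 0}, {"offset": [0, 0, -0.05], "spin": 0}, {"offset": [0, 0, 0], "spin": 0}])

```text
time_s: 15.85
ee_pos: [567.4, -140.6, 195.4]
ee_rot: [179.4, 0.2, 90.9]
force: [0.0, -0.0, -0.0]
gripper_width: 50.1
gripper_force: 0.0
```

```bash
python3 - <<'E'
from h import *
im,d=env.grab_frame("side")
cv2.imwrite("pics/s5c.png",cv2.resize(im[240:330,375:495],None,fx=6,fy=6,interpolation=cv2.INTER_CUBIC))
hsv=cv2.cvtColor(im,cv2.COLOR_BGR2HSV); m=np.zeros(d.shape,bool); m[265:310,405:470]=1
m&=(hsv[...,0]>100)&(hsv[...,0]<130)&(hsv[...,1]>120); v,u=np.nonzero(m)
P=np.array([W("side",(a,b),d[b,a]) for a,b in zip(u,v)]); P=P[(abs(P[:,2]-60)<40)]
print(len(P),P.mean(0).round(1),np.percentile(P[:,2],[2,50,98]).round(1),np.percentile(P[:,1],[2,98]).round(1)); print(env.state()["time_s"],env.state()["ee_pos"])
E
```

```text
420 [ 557.3 -144.6   64. ] [49.2 66.8 72.9] [-199.9  -86.3]
15.9 [ 565.80914148 -140.19876709  192.6377582 ]
```

View pics/s5c.png

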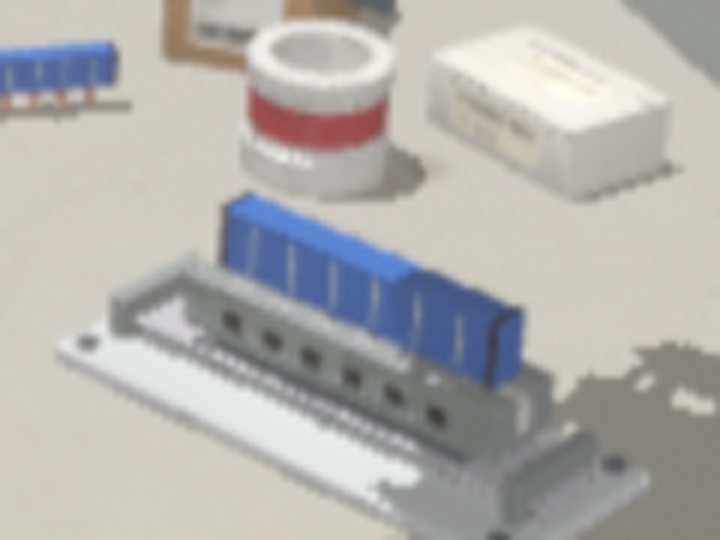

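>>> arm_command(motion=[{"offset": [0, 0, 0.03], "spin": 0}, {"offset": [0, 0, 0.03], "spin": 0}, {"offset": [0, 0, 0.02], "spin": 0}, {"offset": [0, 0, 0.01], "spin": 0}, {"offset": [0, 0, 0], "spin": 0}], jaw=0.0, newtons=10)

```text
time_s: 16.52
ee_pos: [564.2, -139.7, 99.1]
ee_rot: [-179.9, -0.0, 90.9]
force: [1.1, 0.8, -0.3]
gripper_width: 2.6
gripper_force: 0.0
```

>>> arm_command(motion=[{"offset": [0, 0, 0.008], "spin": 0}, {"offset": [0, 0, 0], "spin": 0}, {"offset": [0, 0, 0], "spin": 0}])

```text
time_s: 16.9
ee_pos: [565.1, -140.0, 92.5]
ee_rot: [180.0, 0.0, 90.9]
force: [0.3, 0.1, -1.0]
gripper_width: 0.4
gripper_force: 0.0
```

>>> arm_command(motion=[{"offset": [0, 0, 0.002], "spin": 0}, {"offset": [0, 0, 0.002], "spin": 0}, {"offset": [0, 0, 0.001], "spin": 0}, {"offset": [0, 0, 0], "spin": 0}])

```text
time_s: 17.4
ee_pos: [564.8, -139.9, 87.0]
ee_rot: [-180.0, -0.0, 90.9]
force: [-0.3, -0.7, -0.3]
gripper_width: 0.4
gripper_force: 0.0
```

>>> arm_command(motion=[{"offset": [0, 0, 0.001], "spin": 0}, {"offset": [0, 0, 0.001], "spin": 0}, {"offset": [0, 0, 0], "spin": 0}])

```text
time_s: 17.77
ee_pos: [565.1, -140.0, 85.3]
ee_rot: [180.0, 0.0, 90.9]
force: [-0.1, 0.9, 1.6]
gripper_width: 0.5
gripper_force: 1.0
```

```bash
python3 f.py
```

```text
[565.07, -139.95, 85.35, -0.02, 0.05, 2.07, -0.08, 0.05, -0.01] [179.97   0.    90.88] 17.975
```

>>> arm_command(motion=[{"offset": [0, 0, 0.001], "spin": 0}, {"offset": [0, 0, 0.001], "spin": 0}, {"offset": [0, 0, 0], "spin": 0}])

```text
time_s: 18.35
ee_pos: [565.1, -139.9, 83.5]
ee_rot: [180.0, 0.0, 90.9]
force: [-1.2, 0.5, 4.9]
gripper_width: 0.8
gripper_force: 2.7
```

```bash
python3 f.py
```

```text
[565.07, -139.96, 83.53, -0.76, 0.38, 5.47, -0.03, 0.15, -0.0] [1.7996e+02 1.0000e-02 9.0890e+01] 18.55
```

>>> arm_command(motion=[{"offset": [0, 0, 0.0015], "spin": 0}, {"offset": [0, 0, 0.001], "spin": 0}, {"offset": [0, 0, 0], "spin": 0}])

```text
time_s: 18.92
ee_pos: [565.1, -140.0, 81.6]
ee_rot: [180.0, 0.0, 90.9]
force: [-1.0, -0.4, 9.0]
gripper_width: 0.3
gripper_force: 4.4
```

>>> arm_command(motion=[{"offset": [0, 0, -0.003], "spin": 0}, {"offset": [0, 0, -0.005], "spin": 0}, {"offset": [0, 0, -0.03], "spin": 0}, {"offset": [0, 0, -0.05], "spin": 0}, {"offset": [0, 0, 0], "spin": 0}])

```text
time_s: 19.55
ee_pos: [567.0, -140.5, 172.2]
ee_rot: [179.6, 0.1, 90.9]
force: [-0.4, 0.4, -0.6]
gripper_width: 0.8
gripper_force: 0.0
```

```bash
python3 - <<'E'
from h import *
im,d=env.grab_frame("side")
cv2.imwrite("pics/s6c.png",cv2.resize(im[240:330,375:495],None,fx=6,fy=6,interpolation=cv2.INTER_CUBIC)); print(env.state()["ee_pos"],env.state()["force"])
E
```

```text
[ 565.47018174 -140.09416055  169.84345667] [-8.32213760e-04  5.01156561e-01  1.16417655e+00]
```

View pics/s6c.png

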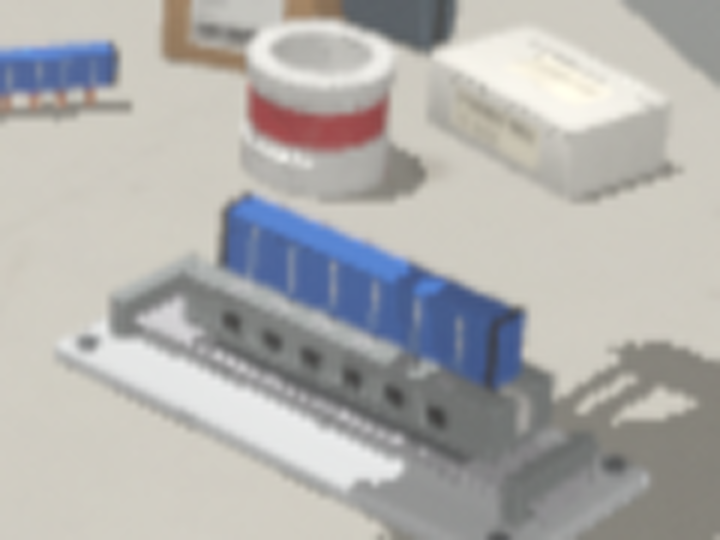

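The bar sits level on the row, from (232,200) to (522,312) in the crop. It hasn't moved since the second press, and the gripper is clear.

```bash
python3 -c "
from workcell import env
print(env.job_done())"
```

```text
the job is handed in; nothing more can be done
None
```

The comb busbar is plugged into the terminal row: it was pressed home with about 11 N, looks level in the last side view, has been let go with the gripper clear, and the job is handed in (no verdict came back).

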